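# Weigh a tub of orange halves on the guided scale lane

## Robot

A 6-joint arm with a two-finger parallel gripper is mounted at the origin on the work surface. World frame = base frame: x ahead of the robot, y to its left, z up, the work surface at z = 0. Lengths are in m, angles in rad, forces in N, time in s.
With the tool pointing down it reaches from about 0.275 to 0.75 m from the base axis. Payload 10.2 kg.
Tool frame: the origin (TCP) lies between the finger pads; the fingertips stand tips_ahead ahead of it and the grasp point (between the pads) lies 5 mm behind it (tips_ahead is the distance from the TCP to the fingertips, in m); z points along the fingers, y is the line along which they close (so a half turn about z gives the same grasp; the last joint's range is limited). The gripper opens to 88 mm and grips with 3 to 60 N. Pads are 18 mm wide; open, the fingers measure 123 mm over their backs; the gripper's body (75 mm by 187 mm) begins 45 mm behind the grasp point.
Start: joints at [-1.402, 0.313, 1.498, -0, 1.331, -0.223], TCP at [0.2, -0.485, 0.253] pointing down, gripper open.
Joint ranges: [-2.94, 2.94], [-0.97, 2.17], [0.19, 2.56], [-1.23, 4.37], [0.02, 3.11], [-2.88, 2.88]. Speed limits (rad/s): [2.39, 2.39, 3.01, 3.14, 3.14, 3.14].

## Interface

Orientations are given as a 3x3 rotation matrix whose columns are the frame's x, y, z axes.
In Python, from workcell import read_state, snapshot, finish_job, tips_ahead gives the robot as it stands. The module is installed in compiled form; this text tells all that it offers.
- The arm moves only by the tool move_arm, never from a script. Its argument "rows" is a list that holds one entry, the list of rows, each a list of 7 numbers: the shift along the tool's x, y, z in mm, then the turn, a rotation vector about the tool's x, y, z in degrees, then the opening, from -1 (shut) to 1 (fully open). A call has 1 to 8 rows; each row shifts and turns the commanded pose from where the row before left it, along the tool's axes as they then stand; what a row does not reach is not made up. A row lasts 1/12 s, in which the tool goes at most 41.7 mm and 7.16 degrees, less where a joint would pass 70% of its speed; a pose out of reach is approached as far as the arm can. A call with a gripper value outside its range is refused whole. The fingers move at their own pace and stop on an object; "grip_force" is the grip in N (left out, the last holds). Time passes only in rows, so rows that do not move let the fingers close. It gives the time, the measured TCP pose, the force, the opening and the grip force at its end, in the units of the state.
- read_state(): the state, without advancing time (a new reading comes with each control period).
- snapshot(name): name is "side" or "top" or "wrist"; returns a dict with "frame" (420x560x3 uint8, red, green, blue), "z_map" (420x560 float32, m along the optical axis (not along the pixel's ray), 0 where there is no reading), "fx", "fy", "cx", "cy" (pixels), "k1" (the pictures are not rectified: a ray, as slopes to the right and down, at radius r is drawn at 1 + k1 r^2 times it, then the intrinsics apply), "R" (3x3) and "t" (3): a world point X has camera coordinates R X + t. Camera axes: x right, y down, z forward; pixel columns grow to the right and rows downward; lengths in m; the calibration is good to about 2 mm. A picture is of the moment at which its call begins.
- finish_job(): hands the job in; it is judged then, once.
The state is a dict: "t": time; "q": joint angles; "joint_velocities": joint speeds; "effort": joint torques, N m; "ee_pos": TCP position; "orientation": TCP orientation; "ft_force": force on the tool from outside, world axes, zero at the start; "moment": the same for the moment, N m; "width": finger opening in m; "grasp_force": force on a finger pad.
Only numpy, scipy, OpenCV 4.12 (cv2) and the standard library are available. Lean on these libraries where they do the work, as an engineer would, in place of code of your own. Each camera call takes 0.05 s, during which the arm holds its last target. There are 200 camera calls.

## Task

Gently push the blue tub of orange halves off the open deck and down the lane between the two red guide rails until it stands wholly on the black weigh plate; keep it flat on the deck all the way - no gripping, lifting or tipping - and let neither the tub nor the robot touch a rail, since that would spoil the weight. Then take the fingers off the tub and press the green button on the console fully down, but not before the tub stands on the plate. Leave the beaker, the green bottle and the loose orange half where they are.

Things in the scene. Friction and masses are not known exactly. Their poses are not given: they have to be found in the camera images.
- lane: Fixed aluminium weighing lane on the table. Origin on the table top; its +x axis is the direction of the push (to the robot's left, give or take), +y is across the lane, z up. The deck is a flat, level surface 20 mm above the origin. Open infeed deck, without rails: x -280 to -60 mm, y -100 to +100 mm. Between the rails the deck runs x -60 to +210 mm, 104 mm wide. The weigh plate is flush with the deck: sliding meets no step. No end stop.
- rails: The two red plastic guide rails, fixed to the lane, same origin and axes as the lane: x -60 to +200 mm; inner faces at y = +54 and -54 mm (lane 108 mm wide), each 10 mm thick; their tops lie 45 mm above the table, 25 mm above the deck. Not to be touched by the tub or the robot.
- plate_center (a point): Centre of the black weigh plate, on the deck surface, at lane x = 110 mm, y = 0; axes as the lane. The plate is 160 mm long (along the lane) by 104 mm wide, with a thin yellow line at each end.
- tub: Loose blue plastic tub heaped with orange halves (all one rigid body), 0.4 to 0.9 kg: 100 mm long (its x), 84 mm wide (its y), 70 mm tall, the fruit up to 86 mm. Solid flat sides. Origin at the centre of its underside. It starts on the open infeed deck, roughly pointing along the lane (its x within 0.25 rad of the lane's x) but up to 22 mm off the centre line; it slides with friction and stops when the push stops.
- weigh_button (a joint): Travel of the green push button, m: 0 released, 0.006 fully down (bottoms out there); about 5 N to push fully down, springs back by itself. More than 0.0045 counts as pressed.
- weigh_button_top (a point): Centre of the top face of the green button (28 mm diameter), which faces up and is pressed straight down, on a grey console 75 by 110 mm with its top 45 mm above the table, standing beyond the far end of the lane.
- beaker: Glass beaker, 72 mm diameter, 100 mm tall, standing on the table on the far side of the lane. Bystander. Origin at the centre of its underside.
- bottle: Green glass juice bottle, 62 mm diameter, 170 mm tall, standing on the table on the far side of the lane. Bystander. Origin at the centre of its underside.
- orange_half: Loose orange half, cut face up, 72 mm diameter, 38 mm tall, on the table on the robot's side of the lane. Bystander. Origin at its underside.
Things that resemble listed ones, but are neither listed nor needed, are in the scene too. What is shaped like the tub but pink is not meant.

How it is judged:
On the way, in this order (a step that is already met when the one before it is completed fails the run):
1. the tub stands wholly on the weigh plate, at rest, and the fingers are off it (x of tub in the frame of plate_center between -0.032 and 0.032 m and y of tub in the frame of plate_center between -0.014 and 0.014 m and z of tub in the frame of plate_center below 0.004 m and angle between tub's own z axis and vertical below 0.06 rad and linear speed of tub below 0.01 m/s and contact force between the fingers and tub below 0.1 N), for 0.2 s.
2. the green button is pressed fully down (value of joint weigh_button above 0.0045 m and x of tub in the frame of plate_center between -0.032 and 0.032 m and y of tub in the frame of plate_center between -0.014 and 0.014 m and z of tub in the frame of plate_center below 0.004 m and angle between tub's own z axis and vertical below 0.06 rad and contact force between the fingers and tub below 0.1 N), for 0.05 s.
At the end, for the whole second after the job is handed in: The tub stands still, flat on the weigh plate, its centre within 32 mm of the plate's centre along the lane and clear of both rails; the button has been pressed (over 4.5 mm) with the tub in place and let go, and is back up (x of tub in the frame of plate_center between -0.032 and 0.032 m and y of tub in the frame of plate_center between -0.014 and 0.014 m and z of tub in the frame of plate_center below 0.004 m and angle between tub's own z axis and vertical below 0.06 rad and linear speed of tub below 0.01 m/s and value of joint weigh_button below 0.002 m and contact force between rails and anything else below 0.1 N); the robot touches nothing.
It fails at once if a rail is touched, by the tub or by the robot (contact force between rails and anything else above 0.3 N).
It fails at once if the tub is lifted off the deck, tipped, or falls off it (z of tub in the frame of plate_center above 0.008 m or angle between tub's own z axis and vertical above 0.12 rad or z of tub in the frame of plate_center below -0.008 m).
It fails at once if the tub is gripped or shoved hard (contact force between the fingers and tub above 30 N).
It fails at once if the button is pressed before the tub stands on the plate (value of joint weigh_button above 0.003 m and not (x of tub in the frame of plate_center between -0.032 and 0.032 m and y of tub in the frame of plate_center between -0.014 and 0.014 m and z of tub in the frame of plate_center below 0.004 m and angle between tub's own z axis and vertical below 0.06 rad)).
It fails at once if the beaker, bottle or orange half is moved by more than 10 mm or tipped (distance of any of beaker, bottle, orange_half from where it was at the start of the episode above 0.01 m or angle between any of beaker, bottle, orange_half's own z axis and vertical above 0.3 rad).
It also fails if it takes over 72 s, if anything falls off the work surface, if the arm or the gripper's body presses on something with over 40 N, if the wrist force passes 120 N, or if a joint passes its speed limit or range.

## Working session

There is one attempt and no reset: what is moved stays moved. The work goes in short steps, Python scripts to look and compute and a tool call to move; the robot and the scene stay as the last step left them, time stands still between calls to the robot, and variables do not carry over. Pictures are saved under pics/ and viewed, at most 10 in all, crops included, and the job is handed in when it is done.

Besides the shell and the picture viewer there is one more tool, called after ">>>" as name(argument=value, ...), one argument or row to a line, values as JSON. move_arm: Moves the arm, as the interface text tells. Its arguments: {"type":"object","properties":{"rows":{"type":"array"},"grip_force":{"type":"number"}},"required":["rows"]}

```bash
mkdir -p pics; cat > h.py <<'E'
import numpy as np, cv2
from workcell import read_state, snapshot, finish_job, tips_ahead
def rays(s,uv):
    uv=np.atleast_2d(uv).astype(float)
    K=np.array([[s['fx'],0,s['cx']],[0,s['fy'],s['cy']],[0,0,1]])
    p=cv2.undistortPoints(uv[:,None],K,np.array([s['k1'],0,0,0.]))[:,0]
    return p
def onplane(s,uv,z):
    p=rays(s,uv); R=np.array(s['R']);t=np.array(s['t'])
    d=np.c_[p,np.ones(len(p))]@R; c=-R.T@t
    return c+d*((z-c[2])/d[:,2])[:,None]
def cloud(s):
    h,w=s['z_map'].shape
    vv,uu=np.mgrid[:h,:w]
    p=rays(s,np.c_[uu.ravel(),vv.ravel()]); z=s['z_map'].ravel()[:,None]
    X=(np.c_[p,np.ones(len(p))]*z-np.array(s['t']))@np.array(s['R'])
    X[z[:,0]==0]=np.nan
    return X.reshape(h,w,3)
E
python3 - <<'E'
from h import *
a=snapshot('top');b=snapshot('side')
import pickle;pickle.dump((a,b),open('s0.pkl','wb'))
for n,s in(('top',a),('side',b)):
    cv2.imwrite(f'pics/{n}0.png',s['frame'][:,:,::-1]); print(n,-np.array(s['R']).T@s['t'],s['k1'])
print(read_state(),tips_ahead)
E
```

```text
top [0.37375747 0.03572343 1.35348319] 0.0757605847825339
side [0.22062347 0.64553505 0.76325574] -0.0016022103537878256
{'t': 0.1, 'q': array([-1.40240265e+00,  3.13370689e-01,  1.49833396e+00, -1.37714119e-05,
        1.33099048e+00, -2.23359282e-01]), 'joint_velocities': array([ 4.71603324e-04,  9.28701042e-06, -1.86198824e-03,  2.98839412e-04,
       -6.76217092e-04,  6.32040435e-04]), 'effort': array([ 2.57537053e-03, -4.02807784e+01, -2.52646923e+01,  6.96019828e-02,
        3.42028798e-02, -5.51344237e-05]), 'ee_pos': array([ 0.20042175, -0.48502666,  0.25224046]), 'orientation': array([[ 9.24239954e-01,  3.81812085e-01, -1.97961247e-04],
       [ 3.81812066e-01, -9.24239346e-01,  1.08463559e-03],
       [ 2.31163401e-04, -1.07804754e-03, -9.99999392e-01]]), 'ft_force': array([-0.24178034,  0.34924629,  0.47987086]), 'moment': array([ 0.01841056,  0.01692142, -0.00087116]), 'grasp_force': 0.0, 'width': 0.08772702918749663} 0.014
```

View pics/top0.png

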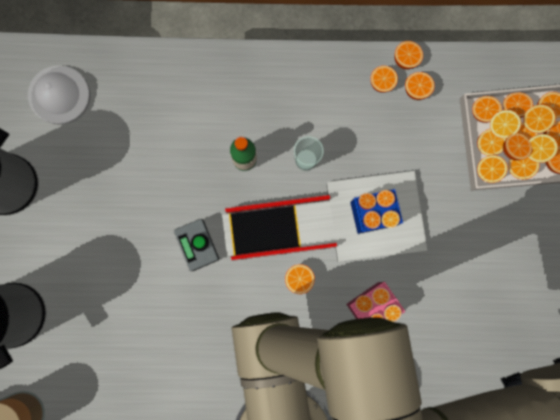

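View pics/side0.png

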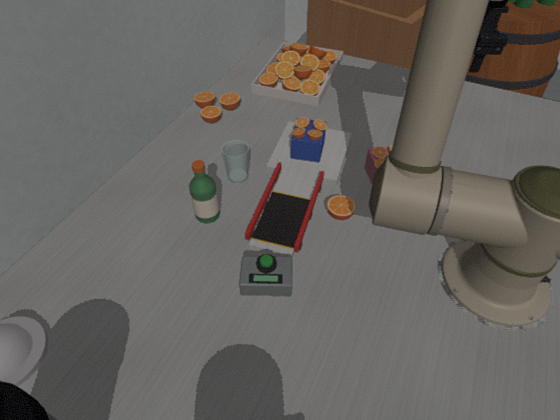

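The top view shows the blue tub at about (377,211), left of the pink decoy (375,302). It also shows the red rails at (280,204) and (285,251), the black plate at (264,229), the green button at (200,242), the beaker at (309,152), the bottle at (243,153), and the loose half at (300,279). The tub that is meant is the blue one on the deck. The pink one stands on the table.

```bash
python3 - <<'E'
from h import *
import pickle
a,b=pickle.load(open('s0.pkl','rb'))
def big(m):
    n,l,st,c=cv2.connectedComponentsWithStats(m.astype(np.uint8)); i=np.argsort(-st[1:,4])+1; return [l==k for k in i[:2]]
for nm,s in(('top',a),('side',b)):
    f=cv2.cvtColor(s['frame'],cv2.COLOR_RGB2HSV); H,S,V=[f[...,i].astype(int) for i in range(3)]; X=cloud(s)
    red=((H<4)|(H>174))&(S>200)&(V>90)
    for m in big(red):
        v,u=np.nonzero(m); P=onplane(s,np.c_[u,v],.045); c=P.mean(0); w=np.linalg.svd(P[:,:2]-c[:2],full_matrices=False)[2][0]; w*=-np.sign(w[0]) if 0 else 1
        pr=(P[:,:2]-c[:2])@w
        print(nm,'rail',len(u),c.round(4),np.degrees(np.arctan2(w[1],w[0])).round(2),pr.min().round(4),pr.max().round(4),'z',np.nanmedian(X[m][:,2]).round(4), 'px',u.mean(),v.mean())
    blk=big((V<40)&(np.abs(X[...,2]-.02)<.008)&(np.abs(X[...,0]-.4)<.2))[0]
    v,u=np.nonzero(blk); P=onplane(s,np.c_[u,v],.02); r=cv2.minAreaRect((P[:,:2]*1000).astype(np.float32)); print(nm,'plate',r)
    blue=big((H>108)&(H<130)&(S>120)&(V>50))[0]
    # hull-region incl fruit: cloud points with z high near
    c=np.nanmedian(X[blue],0)
    P=X[blue]; 
    t=P[np.abs(P[:,2]-.09)<.006]; r=cv2.minAreaRect((t[:,:2]*1000).astype(np.float32)); print(nm,'tub rim',len(t),r,c)
    g=(H>50)&(H<75)&(S>150)&(np.abs(X[...,2]-.052)<.02)
    m=big(g)
    for m in m:
      v,u=np.nonzero(m)
      if len(u): print(nm,'green',len(u),u.mean(),v.mean(),np.nanmedian(X[m],0).round(4), (np.nanmax(X[m],0)-np.nanmin(X[m],0)).round(3))
    if nm=='top':
      for (u,v) in ((309,152),(243,153),(300,279)): print(X[v-3:v+4,u-3:u+4].reshape(-1,3).mean(0).round(3))
E
```

```text
top rail 342 [0.5547 0.0231 0.045 ] -81.6 -0.1216 0.128 z 0.0437 px 276.2719298245614 203.7485380116959
top rail 309 [0.4393 0.0159 0.045 ] -82.17 -0.1137 0.1377 z 0.043 px 278.58252427184465 251.02588996763754
top plate ((493.1864929199219, 51.91533660888672), (99.53666687011719, 151.75059509277344), 8.1758394241333)
top tub rim 176 ((528.0797729492188, -180.90814208984375), (81.60400390625, 28.009071350097656), 12.198911666870117) [ 0.52617449 -0.17217491  0.0851284 ]
top green 135 198.9185185185185 241.6962962962963 [0.4572 0.2063 0.0644] [0.029 0.03  0.022]
[ 0.694 -0.058  0.008]
[0.66  0.102 0.131]
[nan nan nan]
side rail 1 [ 0.5732 -0.0931  0.045 ] 0.0 0.0 0.0 z 0.0459 px 279.0 164.0
side rail 1 [ 0.4451 -0.0332  0.045 ] 0.0 0.0 0.0 z 0.0429 px 315.0 193.0
side plate ((494.840576171875, 56.95930480957031), (99.8277816772461, 153.66082763671875), 8.453097343444824)
side tub rim 142 ((536.6072387695312, -210.21475219726562), (83.00963592529297, 99.15372467041016), 11.934839248657227) [ 0.52930643 -0.16622084  0.06463149]
side green 3 271.0 258.0 [0.4501 0.2045 0.065 ] [0.006 0.002 0.002]
side green 1 515.0 1.0 [ 0.0799 -1.5393  0.0608] [0. 0. 0.]
```

```bash
python3 - <<'E'
import pickle,cv2
a,b=pickle.load(open('s0.pkl','rb'))
f=a['frame'][120:320,160:440,::-1]
cv2.imwrite('pics/crop.png',cv2.resize(f,None,fx=2.8,fy=2.8,interpolation=cv2.INTER_CUBIC))
E
```

```text
(no output)
```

View pics/crop.png

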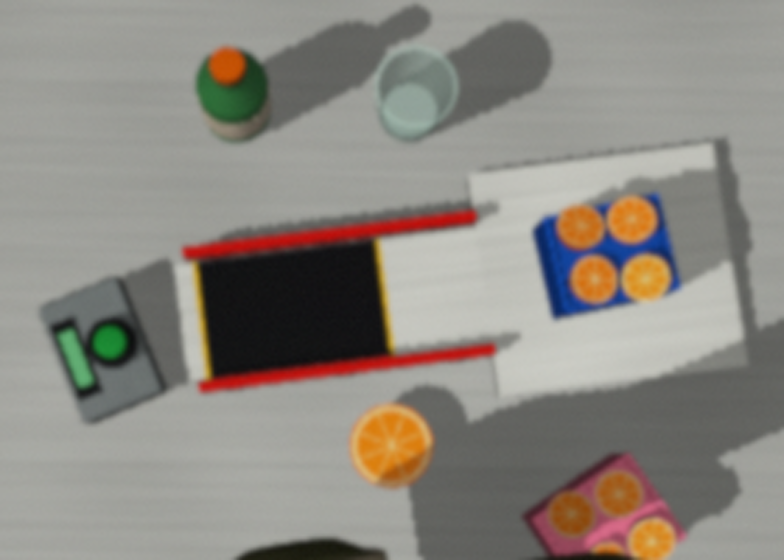

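The crop confirms it: the blue tub is on the infeed deck at crop (607,258) and the pink one is on the table. Measured values:
- Lane direction is about 98.25° in world, with the plate centre near (0.4935, 0.0545).
- The tub centre is near (0.537, -0.210), with its axis at about 101.9°.

My plan is to push with two half-open fingers, tilted 25° so that the gripper body clears the fruit.

```bash
cat >> h.py <<'E'
from scipy.spatial.transform import Rotation as Ro
P0=np.array([.4935,.0545,.02]); LA=98.25
def lane(p):
    a=np.radians(LA); d=np.array([np.cos(a),np.sin(a)]); n=np.array([-d[1],d[0]]); r=np.asarray(p)[:2]-P0[:2]; return (r@d*1000+110).round(1),(r@n*1000).round(1)
def tool(yaw,tilt):
    a=np.radians(yaw); x=np.array([np.cos(a),np.sin(a),0]); z=np.array([0,0,-1.])
    return np.c_[x,np.cross(z,x),z]@Ro.from_euler('y',tilt,degrees=True).as_matrix()
def go(p,yaw,tilt,s=None):
    s=s or read_state(); R=s['orientation']; T=tool(yaw,tilt)
    print('t',round(s['t'],2),'pos',s['ee_pos'].round(4),'lane',lane(s['ee_pos']),'F',s['ft_force'].round(2),'w',round(s['width'],4))
    print('rotvec deg',np.degrees(Ro.from_matrix(R.T@T).as_rotvec()).round(2))
    print('shift mm in goal frame',(T.T@(np.array(p)-s['ee_pos'])*1000).round(1),'in present',(R.T@(np.array(p)-s['ee_pos'])*1000).round(1))
E
python3 - <<'E'
from h import *
print(lane((.5366,-.2102)))
go((.556,-.313,.15),101.9,25)
E
```

```text
(np.float64(-158.1), np.float64(-4.7))
t 0.1 pos [ 0.2004 -0.485   0.2522] lane (np.float64(-381.9), np.float64(367.5)) F [-0.24  0.35  0.48] w 0.0877
rotvec deg [ 17.27  20.78 -78.11]
shift mm in goal frame [ 42.9 383.4 132.8] in present [394.3 -23.1 102.4]
```

>>> move_arm(
  rows=[
    [[0, 0, 0, 1.44, 1.73, -6.51, -0.1], [0, 0, 0, 1.44, 1.73, -6.51, -0.1], [0, 0, 0, 1.44, 1.73, -6.51, -0.1], [0, 0, 0, 1.44, 1.73, -6.51, -0.1], [0, 0, 0, 1.44, 1.73, -6.51, -0.1], [0, 0, 0, 1.44, 1.73, -6.51, -0.1], [0, 0, 0, 1.44, 1.73, -6.51, -0.1], [0, 0, 0, 1.44, 1.73, -6.51, -0.1]],
  ],
)

```text
t: 0.77
ee_pos: [0.2003, -0.4852, 0.2524]
orientation: [[0.253, 0.967, 0.007], [0.922, -0.244, 0.301], [0.293, -0.069, -0.954]]
ft_force: [-0.2, -0.7, 0.4]
width: 0.0395
grasp_force: 0.0
```

>>> move_arm(
  rows=[
    [[0, 0, 0, 1.44, 1.73, -6.51, -0.1], [0, 0, 0, 1.44, 1.73, -6.51, -0.1], [0, 0, 0, 1.44, 1.73, -6.51, -0.1], [0, 0, 0, 1.44, 1.73, -6.51, -0.1], [0, 30, 0, 0, 0, 0, -0.1], [0, 30, 0, 0, 0, 0, -0.1], [0, 30, 0, 0, 0, 0, -0.1], [0, 30, 0, 0, 0, 0, -0.1]],
  ],
)

```text
t: 1.43
ee_pos: [0.3191, -0.46, 0.2523]
orientation: [[-0.187, 0.979, -0.087], [0.887, 0.206, 0.413], [0.422, -0.0, -0.907]]
ft_force: [0.2, -1.0, -1.3]
width: 0.0393
grasp_force: 0.0
```

>>> move_arm(
  rows=[
    [[0, 30, 0, 0, 0, 0, -0.1], [0, 30, 0, 0, 0, 0, -0.1], [0, 30, 0, 0, 0, 0, -0.1], [0, 30, 0, 0, 0, 0, -0.1], [0, 30, 0, 0, 0, 0, -0.1], [0, 30, 0, 0, 0, 0, -0.1], [0, 30, 0, 0, 0, 0, -0.1], [0, 0, 0, 0, 0, 0, -0.1]],
  ],
)

```text
t: 2.1
ee_pos: [0.5273, -0.4146, 0.2508]
orientation: [[-0.191, 0.978, -0.089], [0.886, 0.211, 0.414], [0.423, -0.0, -0.906]]
ft_force: [0.6, 0.7, -0.5]
width: 0.0398
grasp_force: 0.0
```

```bash
python3 - <<'E'
from h import *
s=read_state();print(s['q'])
go((.556,-.313,.15),101.9,25)
E
```

```text
[-0.90644559  0.89126805  0.61793123  0.20667602  2.02163448 -1.06534979]
t 2.1 pos [ 0.5273 -0.4146  0.2508] lane (np.float64(-359.1), np.float64(33.9)) F [ 0.57  0.7  -0.5 ] w 0.0398
rotvec deg [-0.12 -0.03  0.25]
shift mm in goal frame [ 42.2  49.1 130.8] in present [ 41.9  49.5 130.8]
```

>>> move_arm(
  rows=[
    [[6, 7, 18, 0, 0, 0, -0.1], [6, 7, 18, 0, 0, 0, -0.1], [6, 7, 18, 0, 0, 0, -0.1], [6, 7, 18, 0, 0, 0, -0.1], [6, 7, 19, 0, 0, 0, -0.1], [6, 7, 19, 0, 0, 0, -0.1], [6, 7, 21, 0, 0, 0, -0.1], [0, 0, 0, 0, 0, 0, -0.1]],
  ],
)

```text
t: 2.77
ee_pos: [0.5515, -0.3127, 0.1485]
orientation: [[-0.187, 0.978, -0.092], [0.885, 0.209, 0.416], [0.426, -0.004, -0.905]]
ft_force: [-0.1, 0.2, 0.2]
width: 0.0398
grasp_force: 0.0
```

```bash
cat >> h.py <<'E'
def look(n):
    s=snapshot('side'); a=snapshot('top')
    for nm,s in(('side',s),('top',a)):
        f=cv2.cvtColor(s['frame'],cv2.COLOR_RGB2HSV); H,S,V=[f[...,i].astype(int) for i in range(3)]; X=cloud(s)
        m=(((H>108)&(H<130)&(S>120)&(V>40)) | ((H>5)&(H<25)&(S>120)&(X[...,2]>.08)))&(X[...,2]>.075)&(X[...,2]<.112)&(abs(X[...,0]-.52)<.1)&(X[...,1]>-.32)
        t=X[m]; r=cv2.minAreaRect((t[:,:2]*1000).astype(np.float32)); yaw=r[2]+90 if r[2]<45 else r[2]
        print(nm,'tub rect',len(t),np.round(r[0],1),np.round(r[1],1),round(yaw,2),'lane',lane(np.array(r[0])/1000))
        cv2.imwrite(f'pics/{nm}_{n}.png',s['frame'][:,:,::-1])
E
python3 - <<'E'
from h import *
look('a')
go((.556,-.313,.06),101.9,25)
E
```

```text
side tub rect 626 [ 538.5 -209.9] [ 86.2 102. ] 102.76 lane (np.float64(-158.1), np.float64(-6.6))
top tub rect 1210 [ 536.9 -215. ] [ 86.1 100.9] 100.87 lane (np.float64(-163.0), np.float64(-4.3))
t 2.87 pos [ 0.5517 -0.3159  0.1517] lane (np.float64(-265.0), np.float64(-4.5)) F [-0.   -0.15  0.79] w 0.0395
rotvec deg [-0.06  0.05  0.01]
shift mm in goal frame [-36.9   4.8  83.9] in present [-36.9   4.8  84. ]
```

View pics/top_a.png

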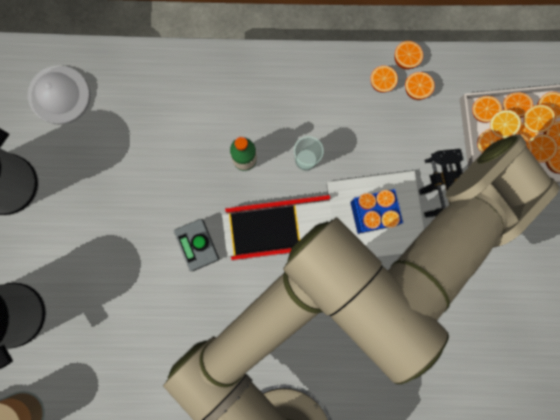

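The top view shows the fingers behind the tub (tub at (376,211), fingers at about (435,180)), and the lane ahead is clear. Next I go down.

>>> move_arm(
  rows=[
    [[-6, 1, 14, 0, 0, 0, -0.1], [-6, 1, 14, 0, 0, 0, -0.1], [-6, 1, 14, 0, 0, 0, -0.1], [-6, 1, 14, 0, 0, 0, -0.1], [-6, 1, 14, 0, 0, 0, -0.1], [-7, 0.5, 14, 0, 0, 0, -0.1], [0, 0, 0, 0, 0, 0, -0.1], [0, 0, 0, 0, 0, 0, -0.1]],
  ],
)

```text
t: 3.53
ee_pos: [0.5568, -0.3135, 0.0598]
orientation: [[-0.186, 0.979, -0.087], [0.887, 0.206, 0.413], [0.422, -0.001, -0.907]]
ft_force: [-0.1, -0.3, 0.1]
width: 0.0399
grasp_force: 0.0
```

```bash
python3 - <<'E'
from h import *
look('b')
go((.549,-.272,.06),101.9,25)
E
```

```text
side tub rect 641 [ 538.6 -209.9] [ 86.3 102.8] 102.77 lane (np.float64(-158.2), np.float64(-6.7))
top tub rect 1144 [ 537.1 -215.7] [ 86.3 101.9] 100.64 lane (np.float64(-163.6), np.float64(-4.4))
t 3.63 pos [ 0.5573 -0.3136  0.061 ] lane (np.float64(-263.4), np.float64(-10.3)) F [ 0.87  0.05 -0.24] w 0.0398
rotvec deg [0.04 0.17 0.02]
shift mm in goal frame [38.   0.5 18.8] in present [38.   0.5 18.7]
```

View pics/side_b.png

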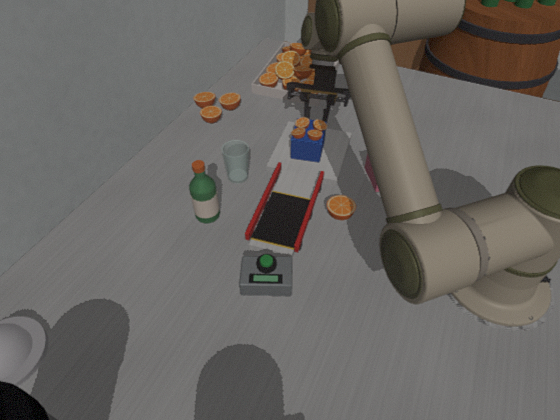

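The side view shows the fingers at (315,105) behind the tub at (308,143). The gripper body is above the fruit level. Next I approach slowly.

>>> move_arm(
  rows=[
    [[4.5, 0, 2.1, 0, 0, 0, -0.1], [4.5, 0, 2.1, 0, 0, 0, -0.1], [4.5, 0, 2.1, 0, 0, 0, -0.1], [4.5, 0, 2.1, 0, 0, 0, -0.1], [4.5, 0, 2.1, 0, 0, 0, -0.1], [2.7, 0, 1.25, 0, 0, 0, -0.1], [1.8, 0, 0.85, 0, 0, 0, -0.1], [1.8, 0, 0.85, 0, 0, 0, -0.1]],
  ],
)

```text
t: 4.3
ee_pos: [0.5504, -0.2814, 0.0598]
orientation: [[-0.187, 0.978, -0.087], [0.887, 0.207, 0.412], [0.421, -0.0, -0.907]]
ft_force: [0.1, -0.1, 0.1]
width: 0.0397
grasp_force: 0.0
```

>>> move_arm(
  rows=[
    [[1.8, 0, 0.85, 0, 0, 0, -0.1], [1.8, 0, 0.85, 0, 0, 0, -0.1], [1.8, 0, 0.85, 0, 0, 0, -0.1], [1.8, 0, 0.85, 0, 0, 0, -0.1], [1.8, 0, 0.85, 0, 0, 0, -0.1], [1.8, 0, 0.85, 0, 0, 0, -0.1], [1.8, 0, 0.85, 0, 0, 0, -0.1], [1.8, 0, 0.85, 0, 0, 0, -0.1]],
  ],
)

```text
t: 4.97
ee_pos: [0.5473, -0.267, 0.0597]
orientation: [[-0.187, 0.979, -0.086], [0.888, 0.206, 0.41], [0.419, 0.0, -0.908]]
ft_force: [1.4, -4.3, -0.6]
width: 0.0396
grasp_force: 2.6
```

```bash
python3 - <<'E'
from h import *
look('c')
go((.549,-.272,.06),101.9,25)
E
```

```text
side tub rect 653 [ 536.3 -199.4] [ 85.1 102.3] 101.09 lane (np.float64(-147.4), np.float64(-6.0))
top tub rect 1221 [ 535.6 -204. ] [ 86.7 100.9] 100.4 lane (np.float64(-151.8), np.float64(-4.6))
t 5.07 pos [ 0.5472 -0.2666  0.0597] lane (np.float64(-215.5), np.float64(-7.1)) F [ 1.25 -4.24  0.4 ] w 0.0398
rotvec deg [ 0.01  0.17 -0.01]
shift mm in goal frame [-5.   0.6 -2.6] in present [-5.   0.6 -2.6]
```

>>> move_arm(
  rows=[
    [[2.7, 0, 1.27, 0, 0, 0, -0.1], [2.7, 0, 1.27, 0, 0, 0, -0.1], [2.7, 0, 1.27, 0, 0, 0, -0.1], [2.7, 0, 1.27, 0, 0, 0, -0.1], [2.7, 0, 1.27, 0, 0, 0, -0.1], [2.7, 0, 1.27, 0, 0, 0, -0.1], [2.7, 0, 1.27, 0, 0, 0, -0.1], [2.7, 0, 1.27, 0, 0, 0, -0.1]],
  ],
)

```text
t: 5.73
ee_pos: [0.5424, -0.2434, 0.0597]
orientation: [[-0.187, 0.979, -0.086], [0.888, 0.206, 0.411], [0.42, 0.0, -0.908]]
ft_force: [2.0, -5.4, -0.1]
width: 0.0395
grasp_force: 2.8
```

```bash
python3 - <<'E'
from h import *
look('d')
go((.549,-.272,.06),LA,25)
E
```

```text
side tub rect 683 [ 532.6 -175. ] [ 86.8 102.2] 101.04 lane (np.float64(-122.7), np.float64(-5.8))
top tub rect 1221 [ 531.  -180.6] [ 88.6 100.4] 101.77 lane (np.float64(-128.0), np.float64(-3.4))
t 5.83 pos [ 0.5423 -0.2429  0.0596] lane (np.float64(-191.4), np.float64(-5.6)) F [ 0.66 -3.68  0.04] w 0.0399
rotvec deg [-1.54  0.12  3.32]
shift mm in goal frame [-26.8   2.5 -12.9] in present [-26.9   0.6 -12.9]
```

>>> move_arm(
  rows=[
    [[3.62, 0, 1.69, 0, 0, 0, -0.1], [3.62, 0, 1.69, 0, 0, 0, -0.1], [3.62, 0, 1.69, 0, 0, 0, -0.1], [3.62, 0, 1.69, 0, 0, 0, -0.1], [3.62, 0, 1.69, 0, 0, 0, -0.1], [3.62, 0, 1.69, 0, 0, 0, -0.1], [3.62, 0, 1.69, 0, 0, 0, -0.1], [3.62, 0, 1.69, 0, 0, 0, -0.1]],
  ],
)

```text
t: 6.5
ee_pos: [0.5358, -0.2121, 0.0596]
orientation: [[-0.187, 0.979, -0.086], [0.888, 0.206, 0.411], [0.42, 0.0, -0.908]]
ft_force: [1.2, -5.4, 0.7]
width: 0.0394
grasp_force: 2.9
```

>>> move_arm(
  rows=[
    [[3.62, 0, 1.69, 0, 0, 0, -0.1], [3.62, 0, 1.69, 0, 0, 0, -0.1], [3.62, 0, 1.69, 0, 0, 0, -0.1], [3.62, 0, 1.69, 0, 0, 0, -0.1], [3.62, 0, 1.69, 0, 0, 0, -0.1], [3.62, 0, 1.69, 0, 0, 0, -0.1], [3.62, 0, 1.69, 0, 0, 0, -0.1], [3.62, 0, 1.69, 0, 0, 0, -0.1]],
  ],
)

```text
t: 7.17
ee_pos: [0.5293, -0.1808, 0.0596]
orientation: [[-0.187, 0.979, -0.086], [0.888, 0.206, 0.411], [0.42, 0.001, -0.908]]
ft_force: [0.6, -6.6, 0.2]
width: 0.0392
grasp_force: 3.0
```

```bash
python3 - <<'E'
from h import *
look('e')
go((.549,-.272,.06),LA,25)
E
```

```text
side tub rect 749 [ 519.2 -113.6] [ 85.2 101.6] 102.09 lane (np.float64(-60.0), np.float64(-1.3))
top tub rect 1209 [ 518.2 -118.1] [ 87.5 100.9] 100.97 lane (np.float64(-64.4), np.float64(0.3))
t 7.27 pos [ 0.5291 -0.1802  0.0596] lane (np.float64(-127.4), np.float64(-1.6)) F [ 1.29 -2.91 -0.21] w 0.0394
rotvec deg [-1.54  0.1   3.33]
shift mm in goal frame [-84.7   6.5 -40. ] in present [-85.    0.5 -39.9]
```

View pics/side_e.png

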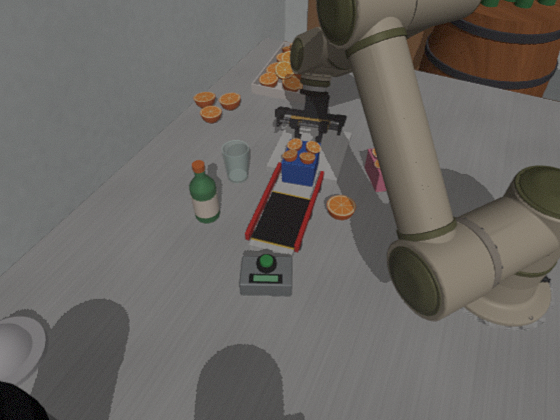

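The side view shows the tub at (300,163) entering between the rails, centred and clear of both. Next I turn gradually onto the lane axis.

>>> move_arm(
  rows=[
    [[3.62, 0, 1.69, 0, 0, 0, -0.1], [3.62, 0, 1.69, 0, 0, 0, -0.1], [3.62, 0, 1.69, 0, 0, 0, -0.1], [3.62, 0, 1.69, 0, 0, 0, -0.1], [3.62, 0, 1.69, -0.065, 0, 0.14, -0.1], [3.62, 0, 1.69, -0.065, 0, 0.14, -0.1], [3.62, 0, 1.69, -0.065, 0, 0.14, -0.1], [3.62, 0, 1.69, -0.065, 0, 0.14, -0.1]],
  ],
)

```text
t: 7.93
ee_pos: [0.5228, -0.1496, 0.0595]
orientation: [[-0.177, 0.981, -0.082], [0.89, 0.195, 0.412], [0.42, 0.0, -0.908]]
ft_force: [1.8, -6.2, 0.9]
width: 0.0396
grasp_force: 3.2
```

>>> move_arm(
  rows=[
    [[3.62, 0, 1.69, -0.065, 0, 0.14, -0.1], [3.62, 0, 1.69, -0.065, 0, 0.14, -0.1], [3.62, 0, 1.69, -0.065, 0, 0.14, -0.1], [3.62, 0, 1.69, -0.065, 0, 0.14, -0.1], [3.62, 0, 1.69, -0.065, 0, 0.14, -0.1], [3.62, 0, 1.69, -0.065, 0, 0.14, -0.1], [3.62, 0, 1.69, -0.065, 0, 0.14, -0.1], [3.62, 0, 1.69, -0.065, 0, 0.14, -0.1]],
  ],
)

```text
t: 8.6
ee_pos: [0.5169, -0.1183, 0.0595]
orientation: [[-0.158, 0.985, -0.073], [0.894, 0.174, 0.414], [0.42, 0.001, -0.908]]
ft_force: [1.6, -6.6, 1.5]
width: 0.0397
grasp_force: 3.3
```

```bash
python3 - <<'E'
from h import *
look('f')
go((.549,-.272,.06),LA,25)
E
```

```text
side tub rect 845 [510.7 -58.5] [ 88.1 117.2] 100.2 lane (np.float64(-4.3), np.float64(-0.8))
top tub rect 1217 [508.8 -55.2] [ 89.2 100. ] 99.41 lane (np.float64(-0.8), np.float64(0.6))
t 8.7 pos [ 0.5167 -0.1177  0.0595] lane (np.float64(-63.7), np.float64(1.8)) F [ 0.17 -3.22  0.2 ] w 0.0398
rotvec deg [-0.75  0.1   1.64]
shift mm in goal frame [-142.4    9.8  -67. ] in present [-142.7    4.9  -66.8]
```

>>> move_arm(
  rows=[
    [[3.62, 0, 1.69, -0.065, 0, 0.14, -0.1], [3.62, 0, 1.69, -0.065, 0, 0.14, -0.1], [3.62, 0, 1.69, -0.065, 0, 0.14, -0.1], [3.62, 0, 1.69, -0.065, 0, 0.14, -0.1], [3.62, 0, 1.69, -0.065, 0, 0.14, -0.1], [3.62, 0, 1.69, -0.065, 0, 0.14, -0.1], [3.62, 0, 1.69, -0.065, 0, 0.14, -0.1], [3.62, 0, 1.69, -0.065, 0, 0.14, -0.1]],
  ],
)

```text
t: 9.37
ee_pos: [0.5116, -0.0868, 0.0595]
orientation: [[-0.139, 0.988, -0.064], [0.897, 0.153, 0.415], [0.42, 0.001, -0.907]]
ft_force: [0.7, -6.9, 2.5]
width: 0.0393
grasp_force: 3.6
```

>>> move_arm(
  rows=[
    [[3.62, 0, 1.69, -0.065, 0, 0.14, -0.1], [3.62, 0, 1.69, -0.065, 0, 0.14, -0.1], [3.62, 0, 1.69, -0.065, 0, 0.14, -0.1], [3.62, 0, 1.69, -0.065, 0, 0.14, -0.1], [3.62, 0, 1.69, 0, 0, 0, -0.1], [3.62, 0, 1.69, 0, 0, 0, -0.1], [3.62, 0, 1.69, 0, 0, 0, -0.1], [3.62, 0, 1.69, 0, 0, 0, -0.1]],
  ],
)

```text
t: 10.03
ee_pos: [0.507, -0.0551, 0.0594]
orientation: [[-0.129, 0.99, -0.059], [0.898, 0.142, 0.416], [0.42, 0.001, -0.907]]
ft_force: [1.7, -8.1, 2.3]
width: 0.0393
grasp_force: 3.7
```

```bash
python3 - <<'E'
from h import *
look('g')
go((.549,-.272,.06),LA,25)
E
```

```text
side tub rect 959 [501.2  12.1] [ 87.6 103.2] 96.91 lane (np.float64(66.9), np.float64(-1.5))
top tub rect 1225 [499.    7.9] [90.5 99.7] 97.4 lane (np.float64(63.1), np.float64(1.2))
t 10.13 pos [ 0.5069 -0.0546  0.0594] lane (np.float64(0.1), np.float64(2.4)) F [ 0.59 -4.36  2.37] w 0.04
rotvec deg [ 0.04  0.1  -0.03]
shift mm in goal frame [-200.3   10.5  -94. ] in present [-200.4   10.7  -93.7]
```

View pics/top_g.png

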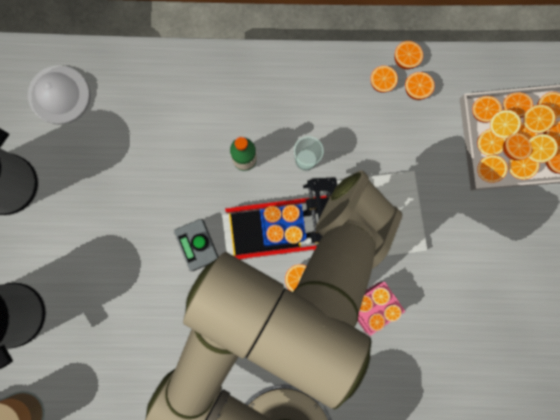

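The top view shows the tub at (283,224), half on the plate and between the rails, with the beaker and bottle clear of the gripper. About 46 mm remain.

>>> move_arm(
  rows=[
    [[3.62, 0, 1.69, 0, 0, 0, -0.1], [3.62, 0, 1.69, 0, 0, 0, -0.1], [3.62, 0, 1.69, 0, 0, 0, -0.1], [3.62, 0, 1.69, 0, 0, 0, -0.1], [3.62, 0, 1.69, 0, 0, 0, -0.1], [3.62, 0, 1.69, 0, 0, 0, -0.1], [3.62, 0, 1.69, 0, 0, 0, -0.1], [3.62, 0, 1.69, 0, 0, 0, -0.1]],
  ],
)

```text
t: 10.8
ee_pos: [0.5025, -0.0235, 0.0594]
orientation: [[-0.129, 0.99, -0.059], [0.898, 0.142, 0.416], [0.42, 0.001, -0.907]]
ft_force: [1.9, -7.4, 3.8]
width: 0.0398
grasp_force: 3.9
```

>>> move_arm(
  rows=[
    [[3.62, 0, 1.69, 0, 0, 0, -0.1], [2.72, 0, 1.27, 0, 0, 0, -0.1], [2.72, 0, 1.27, 0, 0, 0, -0.1], [1.81, 0, 0.85, 0, 0, 0, -0.1], [0.91, 0, 0.42, 0, 0, 0, -0.1], [0, 0, 0, 0, 0, 0, -0.1]],
  ],
)

```text
t: 11.3
ee_pos: [0.5006, -0.0105, 0.0594]
orientation: [[-0.13, 0.99, -0.059], [0.898, 0.143, 0.416], [0.42, 0.001, -0.907]]
ft_force: [0.3, -6.3, 4.1]
width: 0.0401
grasp_force: 3.2
```

```bash
python3 - <<'E'
from h import *
look('h')
go((.549,-.272,.06),LA,25)
E
```

```text
side tub rect 1037 [496.1  51.1] [ 86.9 113.4] 98.59 lane (np.float64(106.3), np.float64(-2.1))
top tub rect 1235 [493.1  51. ] [ 89.2 102.4] 95.05 lane (np.float64(106.6), np.float64(0.9))
t 11.4 pos [ 0.5006 -0.0105  0.0594] lane (np.float64(44.6), np.float64(2.3)) F [ 1.88 -5.66  3.22] w 0.0397
rotvec deg [ 0.06  0.13 -0.04]
shift mm in goal frame [-240.6   10.3 -112.9] in present [-240.8   10.6 -112.3]
```

>>> move_arm(
  rows=[
    [[-0.9, 0, -0.42, 0, 0, 0, -0.1], [-1.8, 0, -0.85, 0, 0, 0, -0.1], [-4.5, 0, -2.1, 0, 0, 0, -0.1], [-9, 0, -4.2, 0, 0, 0, -0.1], [-9, 0, -4.2, 0, 0, 0, -0.1], [-9, 0, -4.2, 0, 0, 0, -0.1], [0, 0, 0, 0, 0, 0, -0.1], [0, 0, 0, 0, 0, 0, -0.1]],
  ],
)

```text
t: 12.07
ee_pos: [0.5055, -0.0479, 0.059]
orientation: [[-0.128, 0.99, -0.06], [0.898, 0.142, 0.417], [0.422, -0.001, -0.907]]
ft_force: [-0.4, 0.4, 0.6]
width: 0.0399
grasp_force: 0.0
```

```bash
python3 - <<'E'
from h import *
look('i')
a=snapshot('top')
X=cloud(a); f=cv2.cvtColor(a['frame'],cv2.COLOR_RGB2HSV); H,S,V=[f[...,i].astype(int) for i in range(3)]
m=(H>50)&(H<75)&(S>150)&(np.abs(X[...,2]-.055)<.025)&(X[...,1]>.15)&(X[...,1]<.23)&(X[...,0]<.52)
v,u=np.nonzero(m); print('btn',len(u),u.mean(),v.mean(), X[m].mean(0), np.nanpercentile(X[m][:,2],[5,25,50,75,95]),onplane(a,[u.mean(),v.mean()],.06))
b=snapshot('side');X=cloud(b); f=cv2.cvtColor(b['frame'],cv2.COLOR_RGB2HSV); H,S,V=[f[...,i].astype(int) for i in range(3)]
vv,uu=np.mgrid[:420,:560]
m=(H>48)&(H<80)&(S>130)&(abs(uu-267)<14)&(abs(vv-262)<14)
v,u=np.nonzero(m); print('btn side',len(u),u.mean(),v.mean(),np.nanmean(X[m],0),np.nanpercentile(X[m][:,2],[5,25,50,75,95]),onplane(b,[u.mean(),v.mean()],.06))
p=np.array([.4572,.206,.20]); go(p,LA,0)
A=np.hstack([a['frame'][180:290,165:340],b['frame'][150:260+0,230:405]])[:,:,::-1]
cv2.imwrite('pics/fin.png',cv2.resize(np.vstack([A,np.hstack([b['frame'][200:310,200:375]]*2)[:,:,::-1]]),None,fx=2.2,fy=2.2,interpolation=cv2.INTER_CUBIC))
E
```

```text
side tub rect 1027 [495.5  56.2] [ 87.2 101.9] 98.23 lane (np.float64(111.4), np.float64(-2.2))
top tub rect 1227 [493.1  51.1] [ 89.3 102.7] 95.1 lane (np.float64(106.7), np.float64(0.9))
btn 133 198.87218045112783 241.6315789473684 [0.45792688 0.20667918 0.06325433] [0.05369187 0.06082439 0.06452084 0.06666518 0.06891695] [[0.45813175 0.20711291 0.06      ]]
btn side 106 266.08490566037733 260.1698113207547 [0.45731987 0.21316711 0.0651016 ] [0.06217965 0.06420638 0.06544131 0.06625307 0.06706058] [[0.45903301 0.21004115 0.06      ]]
t 12.27 pos [ 0.5054 -0.0469  0.0591] lane (np.float64(8.0), np.float64(2.8)) F [ 0.22  0.73 -0.63] w 0.0392
rotvec deg [-2.000e-02 -2.494e+01 -2.000e-02]
shift mm in goal frame [ 257.2  -11.4 -140.9] in present [292.6 -11.6 -19.3]
```

View pics/fin.png

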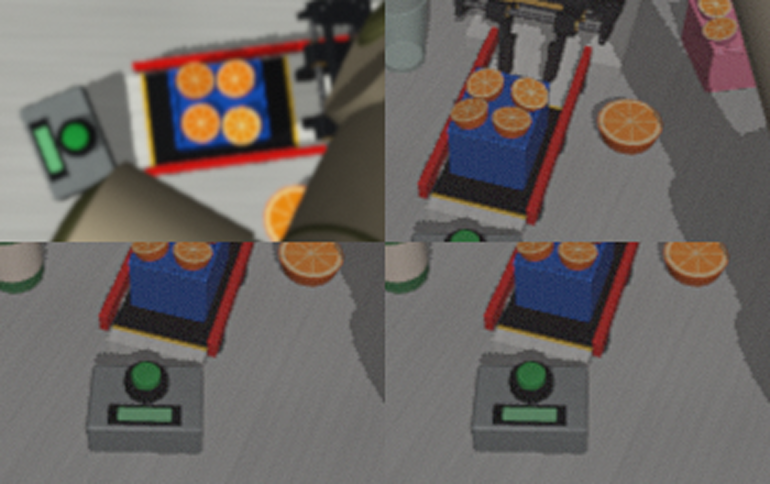

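The crops show the tub wholly on the black plate, with both yellow lines showing and gaps to both rails. The green button is free at about (0.458, 0.2085), top z≈0.066. Next I lift, straighten the tool, and close the fingers.

>>> move_arm(
  rows=[
    [[16, 0, -34.4, 0, 0, 0, -0.1], [16, 0, -34.4, 0, 0, 0, -0.1], [16, 0, -34.4, 0, 0, 0, -0.1], [16, 0, -34.4, 0, 0, 0, -0.1], [0, 0, 0, 0, -6.24, 0, -1], [0, 0, 0, 0, -6.24, 0, -1], [0, 0, 0, 0, -6.24, 0, -1], [0, 0, 0, 0, -6.24, 0, -1]],
  ],
)

```text
t: 12.93
ee_pos: [0.5057, -0.047, 0.2117]
orientation: [[-0.143, 0.99, 0.003], [0.99, 0.143, -0.006], [-0.006, 0.002, -1.0]]
ft_force: [-0.3, -0.1, -0.4]
width: 0.0153
grasp_force: 0.0
```

```bash
python3 - <<'E'
from h import *
go(np.array([.458,.2085,.12]),LA,0); print(read_state()['q'])
E
```

```text
t 12.93 pos [ 0.5057 -0.047   0.2117] lane (np.float64(7.8), np.float64(2.5)) F [-0.31 -0.07 -0.45] w 0.0153
rotvec deg [ 0.1   0.35 -0.02]
shift mm in goal frame [259.7 -10.5  91.7] in present [260.3 -10.8  90. ]
[-0.32155254  0.31018876  1.61276054 -0.00501387  1.21426278 -0.46350669]
```

>>> move_arm(
  rows=[
    [[32.5, -1.3, 0, 0, 0, 0, -1], [32.5, -1.3, 0, 0, 0, 0, -1], [32.5, -1.3, 0, 0, 0, 0, -1], [32.5, -1.3, 0, 0, 0, 0, -1], [32.5, -1.3, 0, 0, 0, 0, -1], [32.5, -1.3, 0, 0, 0, 0, -1], [32.5, -1.3, 0, 0, 0, 0, -1], [32.5, -1.3, 0, 0, 0, 0, -1]],
  ],
)

```text
t: 13.6
ee_pos: [0.4572, 0.2105, 0.2108]
orientation: [[-0.143, 0.99, -0.0], [0.99, 0.143, -0.001], [-0.001, -0.0, -1.0]]
ft_force: [-0.1, -0.4, 0.8]
width: 0.0005
grasp_force: 0.0
```

>>> move_arm(
  rows=[
    [[0, 0, 30, 0, 0, 0, -1], [0, 0, 30, 0, 0, 0, -1], [0, 0, 30, 0, 0, 0, -1], [0, 0, 15, 0, 0, 0, -1], [0, 0, 10, 0, 0, 0, -1], [0, 0, 5, 0, 0, 0, -1], [0, 0, 0, 0, 0, 0, -1]],
  ],
)

```text
t: 14.18
ee_pos: [0.458, 0.2087, 0.0904]
orientation: [[-0.143, 0.99, -0.001], [0.99, 0.143, -0.001], [-0.001, -0.001, -1.0]]
ft_force: [0.7, 0.4, 0.5]
width: 0.0002
grasp_force: 0.0
```

```bash
python3 - <<'E'
from h import *
look('j')
go(np.array([.458,.2085,.08]),LA,0)
b=snapshot('side')
cv2.imwrite('pics/btn.png',cv2.resize(b['frame'][170:310,200:350,::-1],None,fx=4,fy=4,interpolation=cv2.INTER_CUBIC))
E
```

```text
side tub rect 132 [458.5  69.1] [17.2 66.3] 97.9 lane (np.float64(129.5), np.float64(32.5))
top tub rect 1245 [493.  51.] [ 89.4 102.5] 94.99 lane (np.float64(106.6), np.float64(1.0))
t 14.28 pos [0.4586 0.2088 0.0916] lane (np.float64(267.7), np.float64(12.4)) F [-0.84 -0.33  0.02] w 0.0004
rotvec deg [ 0.07  0.03 -0.04]
shift mm in goal frame [-0.2 -0.6 11.6] in present [-0.2 -0.6 11.6]
```

View pics/btn.png

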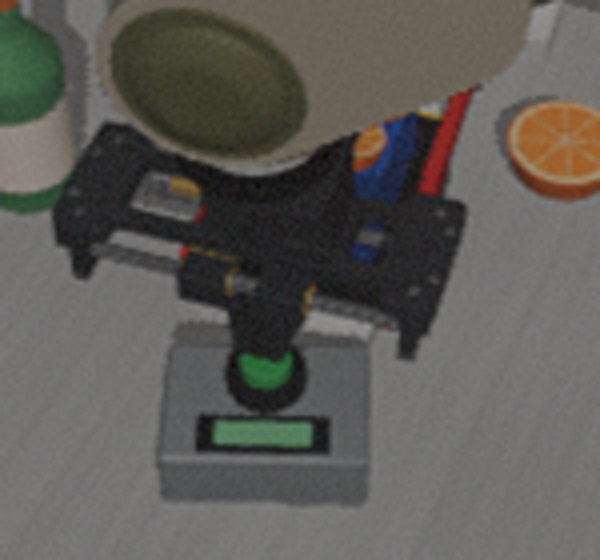

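The closed fingers stand over the green button at (265,365) in the crop. Next I press slowly.

>>> move_arm(
  rows=[
    [[0, 0, 4, 0, 0, 0, -1], [0, 0, 3, 0, 0, 0, -1], [0, 0, 2, 0, 0, 0, -1], [0, 0, 2, 0, 0, 0, -1], [0, 0, 1, 0, 0, 0, -1], [0, 0, 0, 0, 0, 0, -1]],
  ],
)

```text
t: 14.83
ee_pos: [0.4581, 0.2086, 0.0787]
orientation: [[-0.143, 0.99, -0.0], [0.99, 0.143, -0.001], [-0.001, -0.0, -1.0]]
ft_force: [-0.4, 0.6, 2.2]
width: 0.0006
grasp_force: 1.4
```

>>> move_arm(
  rows=[
    [[0, 0, 1, 0, 0, 0, -1], [0, 0, 1, 0, 0, 0, -1], [0, 0, 1, 0, 0, 0, -1], [0, 0, 0, 0, 0, 0, -1]],
  ],
)

```text
t: 15.17
ee_pos: [0.4582, 0.2086, 0.0757]
orientation: [[-0.143, 0.99, -0.0], [0.99, 0.143, -0.001], [-0.001, -0.0, -1.0]]
ft_force: [-0.9, 0.3, 5.0]
width: 0.0
grasp_force: 2.3
```

>>> move_arm(
  rows=[
    [[0, 0, 1, 0, 0, 0, -1], [0, 0, 1, 0, 0, 0, -1], [0, 0, 0, 0, 0, 0, -1]],
  ],
)

```text
t: 15.42
ee_pos: [0.4582, 0.2086, 0.0752]
orientation: [[-0.143, 0.99, 0.0], [0.99, 0.143, -0.001], [-0.001, 0.0, -1.0]]
ft_force: [-8.4, -2.5, 20.2]
width: 0.0007
grasp_force: 10.2
```

The button has bottomed out: the force rose sharply to 20 N and the travel stopped. I release upward.

>>> move_arm(
  rows=[
    [[0, 0, -2, 0, 0, 0, -1], [0, 0, -5, 0, 0, 0, -1], [0, 0, -15, 0, 0, 0, -1], [0, 0, -30, 0, 0, 0, -1], [0, 0, -30, 0, 0, 0, -1], [0, 0, -30, 0, 0, 0, -1], [0, 0, 0, 0, 0, 0, -1], [0, 0, 0, 0, 0, 0, -1]],
  ],
)

```text
t: 16.08
ee_pos: [0.4585, 0.2088, 0.1866]
orientation: [[-0.143, 0.99, 0.002], [0.99, 0.143, -0.0], [-0.0, 0.002, -1.0]]
ft_force: [-0.0, 0.2, 0.1]
width: 0.0005
grasp_force: 0.0
```

```bash
python3 - <<'E'
from h import *
look('k'); s=read_state(); print(s['ee_pos'],s['ft_force'],abs(s['joint_velocities']).max())
finish_job()
E
```

```text
side tub rect 149 [491.4  72.6] [76.1 74.4] 104.4 lane (np.float64(128.2), np.float64(-0.5))
top tub rect 1241 [493.   51.1] [ 89. 103.] 94.59 lane (np.float64(106.7), np.float64(0.9))
[0.45764009 0.20853951 0.18455262] [ 0.17810031 -0.02722593 -1.31640534] 0.014302672180979425
the job is handed in; nothing more can be done
```

The tub stands on the weigh plate about 1 mm off centre, clear of both rails. The button was pressed until it bottomed out and then released, the arm is clear, and the job is handed in; the hand-in returned no verdict.

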